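# Drive the worn bush out of a cart wheel

## Robot

A 6-joint arm with a two-finger parallel gripper is mounted at the origin on the work surface. World frame = base frame: x ahead of the robot, y to its left, z up, the work surface at z = 0. Lengths are in m, angles in rad, forces in N, time in s.
With the tool pointing down it reaches from about 0.325 to 0.775 m from the base axis. Payload 5.5 kg.
Tool frame: the origin (TCP) lies between the finger pads; the fingertips stand 8 mm ahead of it and the grasp point (between the pads) lies 11 mm behind it (tcp_to_tips is the distance from the TCP to the fingertips, in m); z points along the fingers, y is the direction in which the jaws open and shut (so a half turn about z gives the same grasp; the last joint's range is limited). The gripper opens to 88 mm and grips with 3 to 60 N. Pads are 20 mm wide; open, the fingers measure 115 mm over their backs; the gripper's body (75 mm by 178 mm) begins 61 mm behind the grasp point.
Start: joints at [1.16, 0.091, 1.231, -0, 1.82, -0.057], TCP at [0.208, 0.563, 0.231] pointing down, gripper open.
Joint ranges: [-2.87, 2.87], [-0.86, 2.18], [0.17, 2.46], [-1.51, 4.65], [0.06, 2.69], [-2.65, 2.65]. Speed limits (rad/s): [2.57, 2.57, 3.01, 3.14, 3.14, 3.14].

## Interface

Orientations are given as a unit quaternion [w, x, y, z].
In Python, from bench import * gives the robot as it stands. Calls block until the motion is done:
- move_to(position, orientation): joint-space move of the TCP to a pose.
- move_l(position, speed=0.15, orientation=None): straight line of the TCP; orientation=None keeps the orientation; speed is the mean speed in m/s.
- movej(angles): joint-space move.
- gripper_open() and close(): open the fingers fully, or close them until they stop; the grip force is fixed at half the most.
- hold(seconds).
- inverse_kinematics(position, orientation): joint angles nearest the present ones, or None.
- state(): the state.
- get_image(name): name is "scene" or "top" or "wrist"; returns a dict with "frame" (384x512x3 uint8, blue, green, red), "depth" (384x512 float32, m along the optical axis (not along the pixel's ray), 0 where there is no reading), "camera_matrix" (3x3 intrinsics, pixels), "view" (4x4, takes a point from world to camera coordinates). Camera axes: x right, y up, looking along -z (the intrinsics and any distortion apply to the point x, -y, -z); pixel columns grow to the right and rows downward; lengths in m; the calibration is good to about 2 mm. A picture is of the moment at which its call begins.
A pose or a line that the arm cannot do raises IKError and nothing moves.
- job_done(): hands the job in, once; it reports no verdict.
The state is a dict: "time": time; "joint_pos": joint angles; "dq": joint speeds; "joint_torque": joint torques, N m; "ee_pos": TCP position; "ee_rot": TCP orientation; "ft_force": force on the tool from outside, world axes, zero at the start; "moment": the same for the moment, N m; "finger_gap": finger opening in m.
Only numpy, scipy, OpenCV 4.12 (cv2) and the standard library are available. Lean on these libraries where they do the work, as an engineer would, in place of code of your own. Each camera call takes 0.05 s, during which the arm holds its last target.

## Task

The laundry cart's wheel is clamped on the pressing bed and its worn axle bush must come out. Take the drift rod from its wooden block, find the wheel's bore with its tip, and push the bush down through the wheel until it stands on the rubber pad below, pressing gently enough not to crack the plastic hub or crush the bush. Then draw the rod out and put it back upright in its block, pushed in as far as it goes.

Things in the scene. Friction and masses are not known exactly. Their poses are not given: they have to be found in the camera images.
- bed: Pressing bed, fixed to the bench: steel plate 160 x 130 x 12 mm, two aluminium rails along its own x. Origin: centre of its underside; z up. A cart wheel is clamped flat on the rails, axis upright (rubber tyre 100 mm, grey plastic hub 68 mm across). Wheel, clamps and bed crack if rod or gripper presses on any of them, or on the bush, with over 30 N.
- hub_mid (a point): Point of the bed above its origin, at the height of the hub's flat top face (92 mm over the bench); axes as the bed's. The hub's bore, 18 mm across, upright, right through, centred in the wheel, lies on this x axis (y = 0) but anywhere from -13 to +13 mm along it: the wheel was clamped roughly and this offset is not measured. Find it by feel with the rod's tip, or by sight.
- clamp_mid (a point): Point of the bed above its origin, 94 mm over the bench, at the height of the tops of the wheel's two steel toe clamps. They stand 36 to 62 mm either side of the wheel's axis along the bed's y, bolt heads to 99 mm; they hold the wheel firmly and move with its offset. The hub's underside is 58 mm over the bench.
- bush (a joint): Depth (m) the brass bush (tube 17.6 mm outside, 9 inside, 26 long, tight in the bore) has been driven down. Its flat upper rim lies 8 mm + this below the hub's top face. Starts 0 to 0.004. Goes straight down against a steady 10 N + 0.06 N per mm/s and stays where left; leaves the hub at 0.026; at 0.036 it stands on the rubber pad and stops hard.
- rod_grip (a point): Centre of the drift rod's handle, half-way up the handle. Steel, about 0.18 kg: square handle 22 x 22 mm, 50 mm tall, over a round shaft 14 mm across and 80 mm long, small bevel at its foot. z points up the rod; x and y are square to the handle's flats. It starts upright in the wooden block, the handle's underside resting on the block's top.
- rod_tip (a point): Centre of the rod's flat foot, 105 mm below rod_grip along the rod.
- rod: The same drift rod; origin at its foot, as rod_tip.
- stand: Wooden block for the rod, fixed to the bench, 66 x 66 mm and 88 mm tall; origin: centre of the underside. One round upright hole 20 mm in diameter in the middle of its top, 84 mm deep. With the rod home the handle's centre is 113 mm above the bench.
Not all that is in view belongs to the job. There is more than one size of the rod; the job needs the smallest.

How it is judged:
On the way, in this order (a step that is already met when the one before it is completed fails the run):
1. the rod's tip is at least 5 mm down inside the wheel's bore (z of rod_tip in the frame of bed below 0.087 m and horizontal distance between rod_tip and bed below 0.018 m and angle between rod_tip's own z axis and vertical below 0.15 rad), for 0.05 s.
2. the bush is driven down to within 3 mm of the rubber pad's stop, with the rod through the bore (value of joint bush above 0.033 m and horizontal distance between rod_tip and bed below 0.018 m and z of rod_tip in the frame of bed below 0.06 m), for 0.05 s.
At the end, for the whole second after the job is handed in: The bush is out of the wheel and stands on the rubber pad (within 3 mm of its stop); the rod is released and at rest, upright (within 7 degrees) in its block, its handle within 8 mm of the block's centre and within 4 mm of its fully home height (value of joint bush above 0.033 m and horizontal distance between rod_grip and stand below 0.008 m and height (world z) of rod_grip between 0.109 and 0.117 m and angle between rod_grip's own z axis and vertical below 0.12 rad and linear speed of rod below 0.02 m/s); the robot touches nothing.
It fails at once if the rod or the gripper or the arm presses on the bed, the wheel or the bush with more than 30 N (contact force between any of rod, the fingers, the arm and bed above 30 N).
It also fails if it takes over 67 s, if anything falls off the work surface, if the arm or the gripper's body presses on something with over 40 N, if the wrist force passes 120 N, or if a joint passes its speed limit or range.

## Working session

There is one attempt and no reset: what is moved stays moved. The work goes in short steps, each a Python script; the robot and the scene stay as the last script left them, time stands still between calls to the robot, and variables do not carry over. Pictures are saved under pics/ and viewed, and the job is handed in when it is done.

```bash
ls; mkdir -p pics; python3 - <<'E'
from bench import *
import cv2,pickle,numpy as np
s=state();print(s)
d={}
for n in ["scene","top","wrist"]:
    d[n]=get_image(n);cv2.imwrite(f"pics/a_{n}.png",d[n]["frame"])
    print(n,d[n]["camera_matrix"].tolist(),np.round(d[n]["view"],3).tolist(),[k for k in d[n]])
pickle.dump(d,open("a.pkl","wb"))
E
```

```text
pics
{'time': 0.0, 'joint_pos': array([ 1.16030765e+00,  9.18666434e-02,  1.23187753e+00,  6.28756980e-06,
        1.81979698e+00, -5.66901269e-02]), 'dq': array([-0.00050354,  0.00088541, -0.00115872,  0.00021152, -0.00052629,
        0.00083827]), 'joint_torque': array([ 2.76997316e-04, -4.46446216e+01, -4.06448615e+01,  6.99518365e-02,
        2.91325094e-02, -1.68157580e-04]), 'ee_pos': array([0.20776042, 0.56258313, 0.22950693]), 'ee_rot': array([-2.28475465e-04,  1.75977248e-01,  9.84393752e-01, -9.47086127e-04]), 'ft_force': array([0.31706268, 0.49968496, 0.48534814]), 'moment': array([-0.00192835,  0.02491711,  0.00026658]), 'finger_gap': 0.08780845025605431}
scene [[440.98396446059667, 0.0, 247.54655816666417], [0.0, 440.98396446059667, 196.31401870809248], [0.0, 0.0, 1.0]] [[0.527, 0.85, -0.024, -0.287], [-0.543, 0.358, 0.76, 0.242], [0.654, -0.387, 0.65, -1.143], [0.0, 0.0, 0.0, 1.0]] ['frame', 'depth', 'camera_matrix', 'view']
top [[401.29776836697437, 0.0, 252.86233804524048], [0.0, 401.29776836697437, 189.25458059859054], [0.0, 0.0, 1.0]] [[0.015, -0.999, 0.032, -0.024], [0.996, 0.018, 0.09, -0.566], [-0.09, 0.03, 0.995, -0.827], [0.0, 0.0, 0.0, 1.0]] ['frame', 'depth', 'camera_matrix', 'view']
wrist [[284.3148004638511, 0.0, 252.4628258205748], [0.0, 284.3148004638511, 188.81248082183038], [0.0, 0.0, 1.0]] [[0.347, 0.938, -0.002, -0.599], [-0.896, 0.331, -0.294, 0.034], [-0.275, 0.104, 0.956, -0.392], [0.0, 0.0, 0.0, 1.0]] ['frame', 'depth', 'camera_matrix', 'view']
```

View pics/a_scene.png

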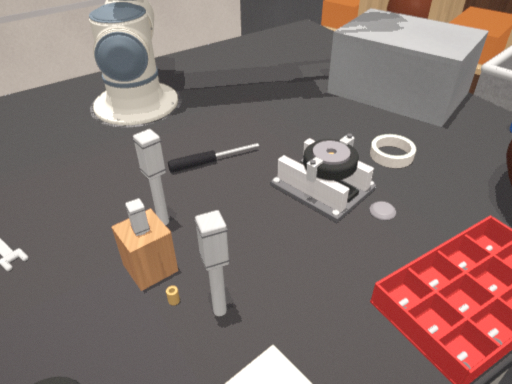

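View pics/a_top.png

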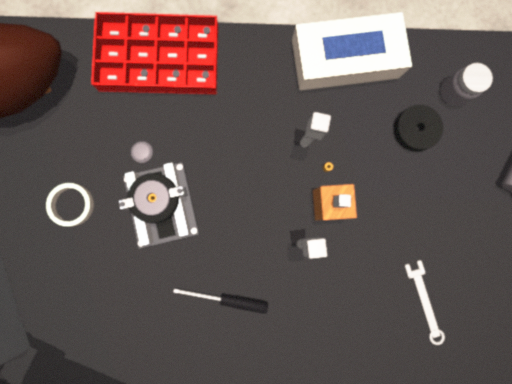

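View pics/a_wrist.png

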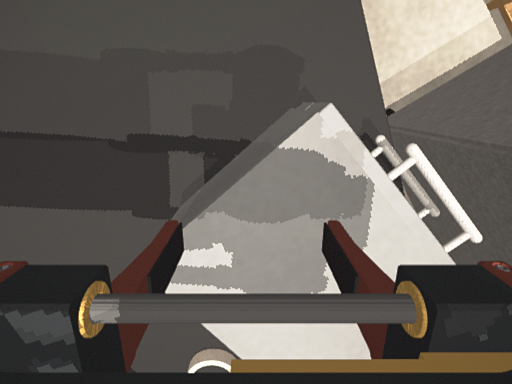

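Scene and top pictures: candidates for the rod are the short one in the wooden block (top 344,201; scene 138,215), and two larger freestanding ones (top 320,122 / scene 212,255; top 316,248 / scene 152,160). By the description I choose the one in the block. The wheel on its bed is at top (152,198), scene (330,155). Next come close crops and measurements.

```bash
cat > h.py <<'E'
import numpy as np,cv2
def ray(im,u,v):
    K=im["camera_matrix"];V=np.array(im["view"]);R=V[:3,:3];t=V[:3,3]
    d=np.array([(u-K[0,2])/K[0,0],-(v-K[1,2])/K[1,1],-1.0])
    return -R.T@t, R.T@d
def onz(im,u,v,z):
    o,d=ray(im,u,v);return o+d*(z-o[2])/d[2]
def dep(im,u,v):
    o,d=ray(im,u,v);return o+d*im["depth"][int(round(v)),int(round(u))]
def proj(im,p):
    V=np.array(im["view"]);K=im["camera_matrix"];c=V[:3,:3]@p+V[:3,3]
    return K[0,2]+K[0,0]*c[0]/-c[2],K[1,2]+K[1,1]*-c[1]/-c[2]
E
python3 - <<'E'
import pickle,cv2,numpy as np
from h import *
d=pickle.load(open("a.pkl","rb"))
t=d["top"];s=d["scene"]
c=lambda f,x,y,w,h,k:cv2.resize(f[y:y+h,x:x+w],None,fx=k,fy=k,interpolation=cv2.INTER_CUBIC)
a=c(t["frame"],105,145,110,110,3.6);b=c(t["frame"],295,165,110,110,3.6)
cv2.imwrite("pics/b_top.png",np.hstack([a,b]))
a=c(s["frame"],260,115,130,110,3);b=c(s["frame"],95,185,130,110,3)
cv2.imwrite("pics/b_scene.png",np.hstack([a,b]))
for u,v in [(344,201),(325,210),(320,122),(316,248),(140,198),(152,198),(163,228)]:print(u,v,dep(t,u,v).round(4))
E
```

```text
344 201 [ 0.537  -0.1807  0.1378]
325 210 [ 0.5218 -0.1558  0.0882]
320 122 [ 0.672  -0.1261  0.1872]
316 248 [ 0.4526 -0.1196  0.1859]
140 198 [0.5389 0.2054 0.0926]
152 198 [0.5414 0.1897 0.059 ]
163 228 [0.4811 0.1725 0.022 ]
```

```bash
sleep 1
```

```text
(no output)
```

View pics/b_top.png

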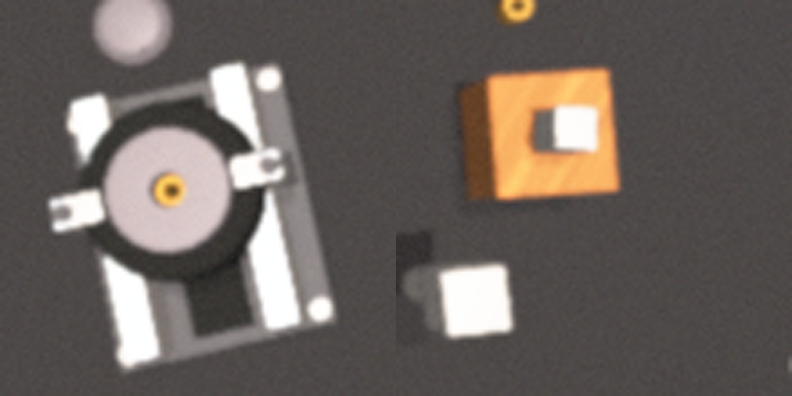

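View pics/b_scene.png

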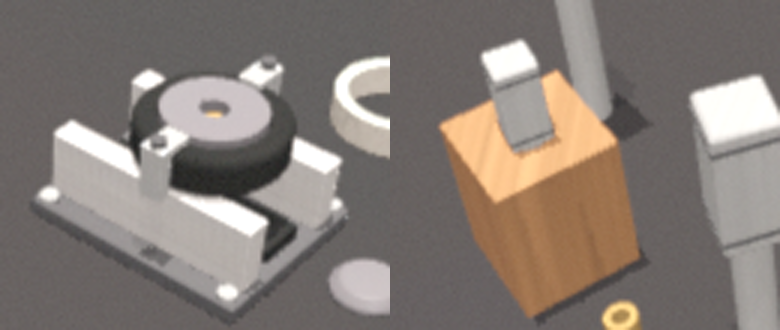

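The block's rod top reads z = 0.138 m, which matches the smallest rod (113 + 25 mm); the others read 0.187. The hub face at 0.0926 matches 0.092. Now I take the precise centres and yaws.

```bash
cat >> h.py <<'E'
def regpts(im,box,zlo,zhi,mask=None):
    """world points of pixels in box x0,y0,x1,y1 with depth height in range"""
    x0,y0,x1,y1=box;out=[];px=[]
    for v in range(y0,y1):
        for u in range(x0,x1):
            if im["depth"][v,u]<=0: continue
            p=dep(im,u,v)
            if zlo<p[2]<zhi and (mask is None or mask[v,u]): out.append(p);px.append((u,v))
    return np.array(out),np.array(px)
def rect(pts):
    r=cv2.minAreaRect((pts[:,:2]*1000).astype(np.float32));return r
E
python3 - <<'E'
import pickle
from h import *
d=pickle.load(open("a.pkl","rb"))
for n,hb,sb,wb,rb in [("top",(330,188,360,215),(305,175,365,225),(125,170,185,226),(110,150,215,260)),("scene",(115,190,160,240),(105,190,185,290),(300,135,365,182),(260,120,390,220))]:
    im=d[n]
    P,_=regpts(im,hb,.133,.142);print(n,"handle",len(P),P.mean(0).round(4),rect(P), P.std(0))
    P,_=regpts(im,sb,.084,.092);print(" stand",len(P),P.mean(0).round(4),rect(P))
    hsv=cv2.cvtColor(im["frame"],cv2.COLOR_BGR2HSV)
    f=im["frame"].astype(int)
    P,px=regpts(im,wb,.088,.0955)
    print(" hubz",len(P),P.mean(0).round(4))
    m=((f.min(2)>95)&(f.max(2)-f.min(2)<60)).astype(np.uint8)
    P,px=regpts(im,wb,.088,.0955,m)
    print(" hubgrey",len(P),P.mean(0).round(4), cv2.minEnclosingCircle((P[:,:2]*1000).astype(np.float32)))
    P,_=regpts(im,rb,.006,.018);print(" plate",len(P),rect(P))
E
```

```text
top handle 146 [ 0.538  -0.18    0.1376] ((537.9544067382812, -181.0855712890625), (22.512939453125, 21.106792449951172), 88.45281982421875) [0.00642943 0.00647063 0.00150979]
 stand 899 [ 0.5378 -0.179   0.0879] ((538.3425903320312, -181.30929565429688), (65.89059448242188, 67.42058563232422), 4.615325927734375)
 hubz 1176 [0.5405 0.1843 0.0916]
 hubgrey 1036 [0.5405 0.184  0.0919] ((539.9393310546875, 179.4515380859375), 56.819496154785156)
 plate 1358 ((554.8568725585938, 188.85694885253906), (211.0668487548828, 130.84896850585938), 14.14850902557373)
scene handle 196 [ 0.5422 -0.1841  0.1378] ((540.3007202148438, -183.633544921875), (22.110509872436523, 23.91019630432129), 87.27519989013672) [0.00682245 0.00637746 0.0016822 ]
 stand 1165 [ 0.5461 -0.1853  0.0885] ((515.8524169921875, -177.98941040039062), (81.87908935546875, 131.70864868164062), 76.65763854980469)
 hubz 855 [0.544  0.1803 0.0918]
 hubgrey 827 [0.5439 0.1803 0.092 ] ((543.725830078125, 182.41445922851562), 62.525691986083984)
 plate 1616 ((561.1931762695312, 226.74029541015625), (293.28839111328125, 208.74769592285156), 76.29593658447266)
```

```bash
python3 - <<'E'
import pickle
from h import *
d=pickle.load(open("a.pkl","rb"))
vis=[]
for n,wb in [("top",(130,172,176,224)),("scene",(300,135,365,176))]:
    im=d[n]; x0,y0,x1,y1=wb;k=8
    f=cv2.resize(im["frame"][y0:y1,x0:x1],None,fx=k,fy=k,interpolation=cv2.INTER_CUBIC)
    hsv=cv2.cvtColor(f,cv2.COLOR_BGR2HSV); g=f.astype(int)
    print(n, im["frame"][190,145] if n=="top" else im["frame"][150,318], im["frame"][198,132] if n=="top" else 0)
    m=((hsv[...,2]>95)&(hsv[...,2]<205)&(hsv[...,1]<60)).astype(np.uint8)
    m=cv2.morphologyEx(m,cv2.MORPH_OPEN,np.ones((25,25),np.uint8))
    cs,_=cv2.findContours(m,cv2.RETR_EXTERNAL,cv2.CHAIN_APPROX_NONE)
    c=max(cs,key=cv2.contourArea); h=cv2.convexHull(c)
    e=cv2.fitEllipse(h)
    toPx=lambda x,y:((x+.5)/k-.5+x0,(y+.5)/k-.5+y0)
    # world circle fit using hull points
    W=np.array([onz(im,*toPx(*p[0]),.092)[:2] for p in c])*1000
    A=np.c_[2*W,np.ones(len(W))];s=np.linalg.lstsq(A,(W**2).sum(1),rcond=None)[0];r=np.sqrt(s[2]+s[:2]@s[:2])
    res=np.linalg.norm(W-s[:2],axis=1)-r
    ok=abs(res)<1.0
    s=np.linalg.lstsq(A[ok],(W[ok]**2).sum(1),rcond=None)[0];r=np.sqrt(s[2]+s[:2]@s[:2])
    print(n,"hub ellipse px",toPx(*e[0]),onz(im,*toPx(*e[0]),.092).round(4),"circle",s[:2],r,ok.mean(),np.percentile(res,[1,99]))
    br=((hsv[...,1]>120)&(hsv[...,0]>8)&(hsv[...,0]<30)).astype(np.uint8)
    M=cv2.moments(br);u,v=toPx(M["m10"]/M["m00"],M["m01"]/M["m00"]);print(" brass",u,v,onz(im,u,v,.083))
    cv2.drawContours(f,[c],-1,(0,255,0),1);cv2.ellipse(f,e,(0,0,255),1);vis.append(cv2.resize(f,(390,390)))
cv2.imwrite("pics/c.png",np.hstack(vis))
E
```

```text
top [198 196 215] [166 171 176]
top hub ellipse px (140.24671840667725, 172.49945986270905) [0.5887 0.2071 0.092 ] circle [586.7764732  207.52573897] 9.162965613770258 0.1511627906976744 [-5.44395423  4.54396846]
 brass 151.3602985984156 197.28812461913466 [0.54127005 0.18572911 0.083     ]
scene [199 197 205] 0
scene hub ellipse px (318.28047943115234, 138.7920913696289) [0.4982 0.1879 0.092 ] circle [527.64532288 176.66348853] 46.25975121824998 0.12603495860165592 [-17.6252336   14.74404292]Traceback (most recent call last):
  File "<stdin>", line 24, in <module>
ZeroDivisionError: float division by zero
```

```bash
sleep 1
python3 - <<'E'
import pickle
from h import *
from scipy.optimize import least_squares
d=pickle.load(open("a.pkl","rb"))
vis=[]
for n,wb,init in [("top",(125,172,181,226),(540,186)),("scene",(300,135,365,180),(543,182))]:
    im=d[n]; x0,y0,x1,y1=wb;k=8
    f=cv2.resize(im["frame"][y0:y1,x0:x1],None,fx=k,fy=k,interpolation=cv2.INTER_CUBIC)
    hsv=cv2.cvtColor(f,cv2.COLOR_BGR2HSV)
    m=(hsv[...,2]>135).astype(np.uint8)
    m=cv2.morphologyEx(m,cv2.MORPH_CLOSE,np.ones((9,9),np.uint8))
    cs,_=cv2.findContours(m,cv2.RETR_EXTERNAL,cv2.CHAIN_APPROX_NONE)
    toPx=lambda x,y:((x+.5)/k-.5+x0,(y+.5)/k-.5+y0)
    allc=np.vstack(cs)
    W=np.array([onz(im,*toPx(*p[0]),.092)[:2] for p in allc])*1000
    s=np.array([*init,34.]);
    for it in range(4):
        ok=abs(np.linalg.norm(W-s[:2],axis=1)-s[2])<[7,4,2,1.5][it]
        s=least_squares(lambda q:np.linalg.norm(W[ok]-q[:2],axis=1)-q[2],s,loss="soft_l1",f_scale=.5).x
    print(n,"hub",s.round(2),ok.sum())
    br=((hsv[...,1]>90)&(hsv[...,0]>5)&(hsv[...,0]<32)).astype(np.uint8)
    M=cv2.moments(br);
    if M["m00"]: u,v=toPx(M["m10"]/M["m00"],M["m01"]/M["m00"]);print(" brass",u,v,M["m00"]/64,onz(im,u,v,.083).round(4))
    for p in allc[ok]: cv2.circle(f,tuple(int(q) for q in p[0]),1,(0,255,0),-1)
    vis.append(cv2.resize(f,(390,390)))
cv2.imwrite("pics/c.png",np.hstack(vis))
# bed pose : plate via white bolt heads / plate depth in top, restricted
im=d["top"]
P,px=regpts(im,(110,150,205,250),.006,.018)
P=P[np.linalg.norm(P[:,:2]-[.53,.185],axis=1)<.105];print(rect(P))
# rails tops
P,px=regpts(im,(110,150,205,250),.045,.086);print(P[:,2].mean(),len(P),rect(P))
h,e=np.histogram(P[:,2],20);print(h,e.round(4))
E
```

```text
top hub [540.84 184.15  33.64] 702
 brass 151.48450272479565 197.3347008917513 63.078125 [0.5412 0.1855 0.083 ]
scene hub [541.81 182.33  34.54] 588
 brass 331.05231900452486 152.41940045248867 3.453125 [0.5364 0.1879 0.083 ]
((542.1347045898438, 185.7957763671875), (184.6680908203125, 130.8988800048828), 14.28193187713623)
0.06626539987490977 1341 ((530.2755737304688, 181.59066772460938), (149.39207458496094, 122.62779235839844), 14.065011978149414)
[ 17  15  16  11  49 251 391  97  10   6   7   8  14  10   6   9  11  49
  85 279] [0.045  0.0471 0.0491 0.0512 0.0532 0.0553 0.0573 0.0594 0.0614 0.0635
 0.0655 0.0676 0.0696 0.0716 0.0737 0.0757 0.0778 0.0798 0.0819 0.0839
 0.086 ]
```

```bash
sleep 1
```

```text
(no output)
```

View pics/c.png

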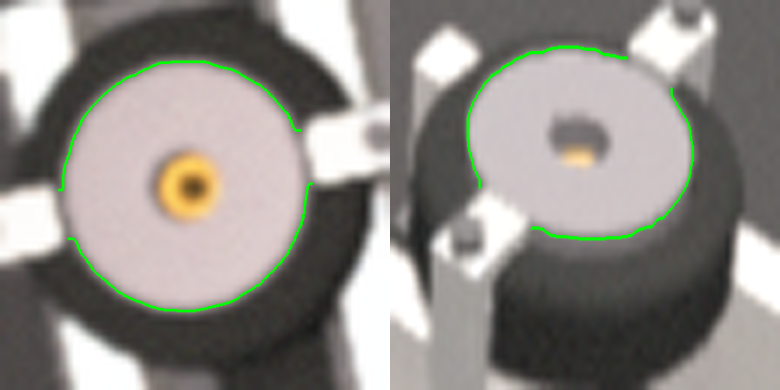

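The hub outline fits well: r 33.6 mm and 34.5 mm against the given 34. The two views put the hub centre at (541,184) and (542,182) mm, and the handle at (538,-181) and (540,-184). Now over the rod, with the jaws along world y to stay clear of the big rods, and a wrist look.

```bash
cat >> h.py <<'E'
def q(yawdeg):
    a=np.radians(180+yawdeg)/2
    return [0,float(np.cos(a)),float(np.sin(a)),0]
E
python3 - <<'E'
from bench import *
from h import *
import pickle
print(inverse_kinematics([.539,-.1823,.26],q(-2)))
move_to([.539,-.1823,.26],q(-2))
s=state();print(s["time"],s["ee_pos"],s["ft_force"])
w=get_image("wrist");pickle.dump(w,open("w1.pkl","wb"));cv2.imwrite("pics/w1.png",w["frame"])
P,px=regpts(w,(100,60,420,300),.134,.142)
if len(P):
    print(len(P),P.mean(0),rect(P),px.min(0),px.max(0))
E
```

```text
[-3.85931313e-01  1.52238010e-02  1.25715324e+00 -4.44089210e-16
  1.86921561e+00 -1.92182106e+00]
3.0167 [ 0.53921726 -0.18161239  0.25998025] [-0.56126623  0.13582335 -0.30362836]
642 [ 0.55565289 -0.16667542  0.13765814] ((555.7479248046875, -156.46539306640625), (229.06826782226562, 68.1698226928711), 7.110474586486816) [242  78] [319 292]
```

```bash
sleep 1
```

```text
(no output)
```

View pics/w1.png

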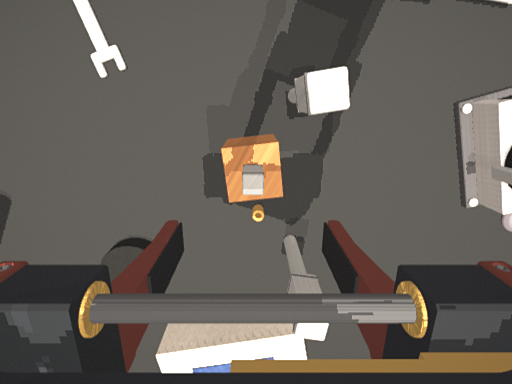

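The wrist view shows the chosen handle at (253,180), standing in the block and centred between the fingers, with the big decoy at (322,90). I measure it here.

```bash
python3 - <<'E'
from h import *
import pickle
w=pickle.load(open("w1.pkl","rb"))
for b in [(236,150,270,200)]:
    P,px=regpts(w,b,.134,.142);print(len(P),P.mean(0).round(4),rect(P),px.min(0),px.max(0))
P,px=regpts(w,(210,125,295,210),.085,.092);print("stand",len(P),P.mean(0).round(4),rect(P))
# finger symmetric axis: TCP projected
print(proj(w,np.array([.5392,-.1816,.1378])))
E
```

```text
465 [ 0.5364 -0.181   0.1376] ((537.0405883789062, -180.948974609375), (21.557220458984375, 22.411516189575195), 87.4011001586914) [242 173] [263 194]
stand 2407 [ 0.5332 -0.1809  0.0879] ((537.2261962890625, -181.032470703125), (66.87039947509766, 66.15978240966797), 4.485569953918457)
(np.float64(252.00233523181672), np.float64(186.32657666339347))
```

```bash
python3 - <<'E'
from bench import *
from h import *
import pickle
X,Y=.5382,-.1816
move_l([X,Y,.150],speed=.15,orientation=q(-2.3))
move_l([X,Y,.105],speed=.08)
s=state();print(s["time"],s["ee_pos"],s["ft_force"])
close()
s=state();print(s["time"],s["ee_pos"],s["ft_force"],s["moment"],s["finger_gap"])
move_l([X,Y,.115],speed=.06)
s=state();print(s["time"],s["ee_pos"],s["ft_force"],s["moment"],s["finger_gap"])
E
```

```text
4.6583 [ 0.53823179 -0.18160098  0.10501276] [-0.12524324 -0.07839893 -0.3492193 ]
5.6833 [ 0.53818637 -0.18157542  0.10497459] [-0.35610053 -0.02268891 -0.17906396] [0.03702282 0.04216451 0.01222164] 0.021583960887774596
6.0 [ 0.53847318 -0.18172314  0.11565737] [-0.0394547   0.51097644 -2.39173186] [ 0.06979364 -0.06062264  0.05305903] 0.02168765215507156
```

```bash
python3 - <<'E'
from bench import *
from h import *
import pickle
move_l([.5382,-.1816,.225],speed=.15)
w=get_image("scene");pickle.dump(w,open("s2.pkl","wb"));cv2.imwrite("pics/s2.png",w["frame"])
move_l([.5406,.1837,.225],speed=.2)
move_l([.5406,.1837,.203],speed=.1)
s=state();print(s["time"],s["ee_pos"],s["ft_force"],s["moment"],s["finger_gap"])
d={}
for n in ["scene","top","wrist"]:
    d[n]=get_image(n);cv2.imwrite(f"pics/d_{n}.png",d[n]["frame"])
pickle.dump(d,open("d.pkl","wb"))
c=lambda f,x,y,w,h,k:cv2.resize(f[y:y+h,x:x+w],None,fx=k,fy=k,interpolation=cv2.INTER_CUBIC)
cv2.imwrite("pics/d.png",np.hstack([c(d["scene"]["frame"],265,60,130,130,3),c(d["wrist"]["frame"],187,110,130,130,3)]))
E
```

```text
9.275 [0.540249   0.18323617 0.2021567 ] [-0.1729705  -0.26452813 -1.20931723] [-0.00626184  0.00832641  0.00408612] 0.021668663080476457
```

```bash
sleep 1
```

```text
(no output)
```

View pics/d.png

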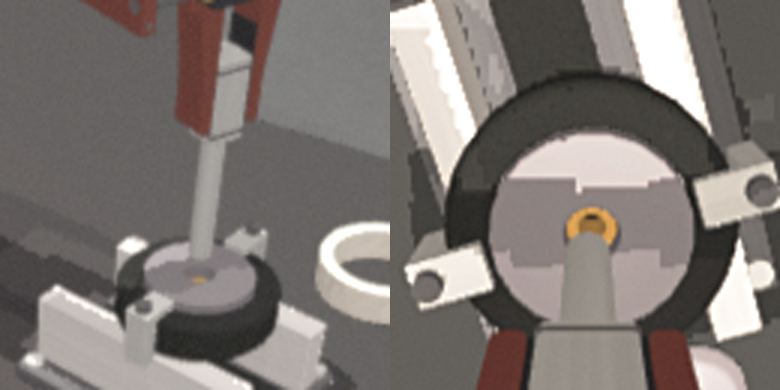

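View pics/d_wrist.png

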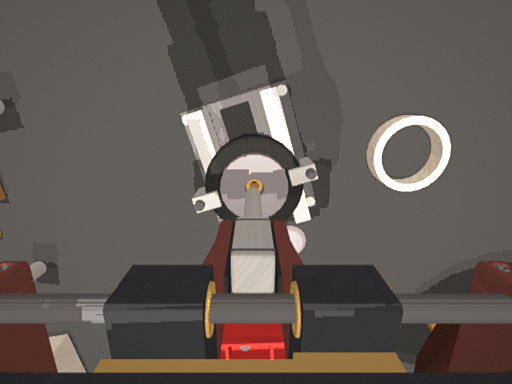

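The scene crop shows the tip at about pixel (332,146), just above the bore (brass at 332,153). The wrist view shows shaft and bore in the same column, about 254. I check the x-alignment and tilt numerically.

```bash
python3 - <<'E'
from h import *
import pickle
d=pickle.load(open("d.pkl","rb"))
S=d["scene"];W=d["wrist"]
f=S["frame"]; x0,y0,k=310,95,8
c=cv2.resize(f[y0:y0+65,x0:x0+65],None,fx=k,fy=k,interpolation=cv2.INTER_CUBIC)
f2=W["frame"];c2=cv2.resize(f2[155:220,222:287],None,fx=k,fy=k,interpolation=cv2.INTER_CUBIC)
for i in range(0,520,80):
    for im in (c,c2): cv2.putText(im,str(i//8),(i,10),0,.4,(0,255,255));cv2.putText(im,str(i//8),(0,i+10),0,.4,(0,255,255))
cv2.imwrite("pics/e.png",cv2.resize(np.hstack([c,c2]),(800,400)))
tcp=np.array([.54025,.1832])
for z in (.105,.14,.18):print("scene axis",z,proj(S,np.array([*tcp,z])),"wrist",proj(W,np.array([*tcp,z])))
print("hub",proj(S,np.array([.5418,.1823,.092])),proj(W,np.array([.5413,.1833,.092])))
# rod shaft column centre by depth
for v in range(100,150,6):
    row=[];o=[]
    for u in range(315,352):
        p=dep(S,u,v)
        if np.linalg.norm(p[:2]-tcp)<.015 and p[2]>.105:o.append(u);row.append(p)
    if o:print(v,min(o),max(o),np.mean(row,0).round(4))
E
```

```text
scene axis 0.105 (np.float64(331.6238995972366), np.float64(144.19698502898763)) wrist (np.float64(251.58508862485837), np.float64(193.09429926966422))
scene axis 0.14 (np.float64(333.633277638694), np.float64(127.41878798649442)) wrist (np.float64(251.46313981272854), np.float64(206.35625061876803))
scene axis 0.18 (np.float64(336.08029103564854), np.float64(106.98635959688912)) wrist (np.float64(251.2722552900843), np.float64(227.11497067837024))
hub (np.float64(331.0775491428588), np.float64(150.74958107043986)) (np.float64(251.7699252425332), np.float64(190.00120312941934))
100 338 345 [0.5526 0.1816 0.199 ]
106 331 343 [0.55   0.1781 0.1879]
112 331 339 [0.5447 0.1779 0.1742]
118 331 338 [0.5454 0.1776 0.1631]
124 330 337 [0.545  0.1774 0.1512]
130 329 336 [0.5442 0.1774 0.1388]
136 329 336 [0.5449 0.1785 0.1265]
142 328 335 [0.5454 0.1774 0.1147]
```

```bash
sleep 1
```

```text
(no output)
```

View pics/e.png

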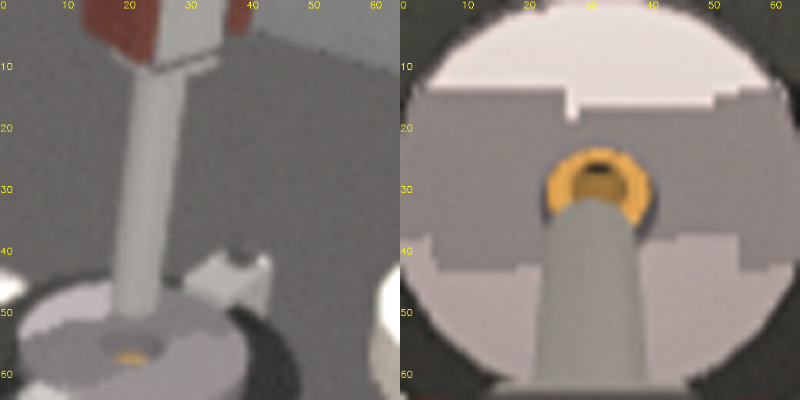

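```bash
python3 - <<'E'
from h import *
import pickle
from scipy.optimize import least_squares
d=pickle.load(open("d.pkl","rb"))
S=d["scene"];W=d["wrist"]
tcp=np.array([.54025,.1832])
print("tip fore edge",proj(W,np.array([tcp[0]-.007,tcp[1],.105])),proj(W,np.array([tcp[0]-.006,tcp[1],.105])))
# hub in wrist by circle fit
k=8;x0,y0,x1,y1=210,145,300,225
f=cv2.resize(W["frame"][y0:y1,x0:x1],None,fx=k,fy=k,interpolation=cv2.INTER_CUBIC)
g=cv2.cvtColor(f,cv2.COLOR_BGR2GRAY);m=(g>95).astype(np.uint8)
cs,_=cv2.findContours(m,cv2.RETR_EXTERNAL,cv2.CHAIN_APPROX_NONE)
P=np.vstack(cs)[:,0]
Wd=np.array([onz(W,(x+.5)/k-.5+x0,(y+.5)/k-.5+y0,.092)[:2] for x,y in P])*1000
s=np.array([541,184,34.])
for t in (6,4,2,1.2):
    ok=abs(np.linalg.norm(Wd-s[:2],axis=1)-s[2])<t
    s=least_squares(lambda q:np.linalg.norm(Wd[ok]-q[:2],axis=1)-q[2],s,loss="soft_l1",f_scale=.5).x
print("wrist hub",s.round(2),ok.sum())
hsv=cv2.cvtColor(f,cv2.COLOR_BGR2HSV);br=(hsv[...,1]>110)&(hsv[...,0]>8)&(hsv[...,0]<30)
ys,xs=np.nonzero(br)
for z in (.084,.08):
    print("brass",xs.min()/k+x0,xs.max()/k+x0,ys.min()/k+y0, onz(W,xs.min()/k+x0-.5,186,z),onz(W,xs.max()/k+x0-.5,186,z), onz(W,254,ys.min()/k+y0-.5,z))
E
```

```text
tip fore edge (np.float64(251.2684086733928), np.float64(185.91649264195138)) (np.float64(251.31395192149543), np.float64(186.94876710885617))
wrist hub [538.81 185.38  33.65] 1717
brass 245.875 262.75 179.25 [0.53933412 0.17693899 0.084     ] [0.54002948 0.19386523 0.084     ] [0.5321607  0.18588719 0.084     ]
brass 245.875 262.75 179.25 [0.54052034 0.17678659 0.08      ] [0.54122587 0.19396033 0.08      ] [0.53324203 0.18586563 0.08      ]
```

```bash
python3 - <<'E'
from h import *
import pickle
d=pickle.load(open("d.pkl","rb"))
S=d["scene"]
for dx in (-2,-1,0,1,2):
    t=np.array([.54025+dx/1000,.1832,.105])
    a=[proj(S,t+.0065*np.array([np.cos(b),np.sin(b),0])) for b in np.linspace(0,6.28,60)]
    print(dx,max(v for u,v in a),np.mean([u for u,v in a]))
k=8
f=S["frame"];c=cv2.resize(f[120:160,318:346],None,fx=k,fy=k,interpolation=cv2.INTER_CUBIC)
g=cv2.cvtColor(c,cv2.COLOR_BGR2GRAY)
for u in (328,330,331,332,333,334):
    print(u,[int(x) for x in cv2.cvtColor(f,cv2.COLOR_BGR2GRAY)[140:158,u]])
for v in (128,134,140,144):print(v,[int(x) for x in cv2.cvtColor(f,cv2.COLOR_BGR2GRAY)[v,322:345]])
E
```

```text
-2 145.7116058921829 330.93950937441844
-1 145.97350660930252 331.30145146004827
0 146.23584233247834 331.66399106690517
1 146.49861414640122 332.0271296758898
2 146.76182313937136 332.3908687728009
328 [132, 150, 152, 153, 155, 144, 131, 127, 123, 115, 114, 113, 120, 128, 127, 131, 144, 148]
330 [158, 160, 161, 161, 161, 158, 143, 128, 123, 116, 114, 115, 129, 149, 136, 143, 147, 150]
331 [164, 163, 163, 163, 163, 160, 144, 128, 123, 117, 113, 118, 131, 149, 138, 146, 147, 147]
332 [163, 162, 162, 164, 162, 159, 146, 129, 122, 118, 111, 116, 127, 150, 140, 145, 148, 149]
333 [162, 160, 162, 161, 158, 155, 140, 126, 124, 112, 112, 110, 120, 142, 147, 147, 147, 149]
334 [160, 159, 160, 160, 158, 155, 130, 125, 124, 115, 109, 110, 111, 127, 144, 148, 146, 148]
128 [100, 102, 100, 103, 100, 100, 101, 124, 147, 158, 161, 165, 165, 161, 158, 137, 108, 102, 95, 101, 101, 98, 101]
134 [101, 99, 100, 100, 100, 102, 113, 142, 154, 160, 163, 165, 162, 159, 144, 107, 99, 101, 103, 101, 99, 99, 98]
140 [86, 95, 97, 95, 112, 123, 132, 151, 158, 164, 163, 162, 160, 152, 99, 80, 76, 104, 167, 175, 178, 177, 178]
144 [185, 185, 185, 186, 184, 178, 155, 154, 161, 163, 162, 158, 158, 138, 126, 127, 127, 123, 127, 126, 127, 132, 141]
```

Scene and wrist agree across one axis but disagree by about ±1.8 mm along the other; their mean is the present position. The rod has 2 mm of clearance plus its bevel, so I feel down gently here.

```bash
cat >> h.py <<'E'
def feel(mv,state,x,y,z0,z1,step,lim,speed=.03,verbose=True):
    """step down TCP from z0 to z1; stop when upward force over lim relative to baseline. returns (z,f,hit)"""
    mv([x,y,z0],speed=speed)
    b=np.mean([state()["ft_force"] for _ in range(5)],0);z=z0;f=0
    while z>z1+1e-6:
        z=max(z1,z-step);mv([x,y,z],speed=speed)
        s=state();F=s["ft_force"]-b;f=F[2]
        if verbose:print(round(s["time"],2),round(z-.097,4),s["ee_pos"].round(4),F.round(1))
        if abs(f)>lim or np.hypot(F[0],F[1])>lim:return z,F,True
    return z,F,False
E
python3 - <<'E'
from bench import *
from h import *
x,y=.5403,.1836
z,f,hit=feel(move_l,state,x,y,.192,.186,.001,4)
if not hit: z,f,hit=feel(move_l,state,x,y,.186,.183,.0015,4)
if hit: move_l([x,y,z+.0005],speed=.02);print(state()["ft_force"])
E
```

```text
10.19 0.094 [0.5403 0.1836 0.1911] [ 1.  -0.   0.6]
10.44 0.093 [0.5403 0.1836 0.1899] [ 1.  -0.3  0.2]
10.69 0.092 [0.5403 0.1836 0.1889] [ 1.1  0.1 -0.1]
10.94 0.091 [0.5403 0.1836 0.1879] [ 1.1 -0.9  0.1]
11.19 0.09 [0.5402 0.1836 0.1869] [ 0.3 -0.3 -0.5]
11.44 0.089 [0.5403 0.1836 0.1859] [ 0.9 -0.5 -0.1]
11.94 0.0875 [0.5402 0.1836 0.1843] [-0.3  0.9 -0.4]
12.19 0.086 [0.5402 0.1836 0.1828] [0.3 0.4 0. ]
```

No contact at 6 mm down, so the tip is in the bore. Now I press the bush slowly, watching the force.

```bash
python3 - <<'E'
from bench import *
from h import *
x,y=.5403,.1836
z,f,hit=feel(move_l,state,x,y,.1826,.1696,.001,19,speed=.01)
print(hit,state()["finger_gap"],state()["moment"])
E
```

```text
12.69 0.0846 [0.5403 0.1836 0.1815] [-0.1  0.1 -1.4]
12.94 0.0836 [0.5403 0.1836 0.1805] [ 0.6  1.3 -0.6]
13.19 0.0826 [0.5403 0.1836 0.1796] [-0.8 -0.3 -1.1]
13.44 0.0816 [0.5404 0.1836 0.1795] [-1.4 -0.5  4.9]
13.69 0.0806 [0.5404 0.1836 0.179 ] [-2.1  0.   7.2]
13.94 0.0796 [0.5404 0.1836 0.1782] [-1.7 -0.5  7.4]
14.19 0.0786 [0.5404 0.1836 0.1773] [-2.  -0.9  9. ]
14.44 0.0776 [0.5404 0.1836 0.1763] [-2.6 -1.2  8.3]
14.69 0.0766 [0.5404 0.1836 0.1753] [-2.5 -0.6  8.8]
14.94 0.0756 [0.5404 0.1836 0.1744] [-2.5 -1.1  8.3]
15.19 0.0746 [0.5404 0.1836 0.1733] [-2.1 -1.3  8.2]
15.44 0.0736 [0.5404 0.1836 0.1723] [-1.9 -0.4  8.8]
15.69 0.0726 [0.5404 0.1836 0.1713] [-2.4  0.   8.4]
False 0.021873449547092624 [-0.233662    0.74676015 -0.00766182]
```

Bush contact came at tip z = 0.0825 (start depth about 1.5 mm), with a steady push of about 9–10 N. I continue.

```bash
python3 - <<'E'
from bench import *
from h import *
x,y=.5403,.1836
b=np.array([0,0,-1.5]);z=.1696
while True:
    step=.002 if state()["ee_pos"][2]>.152 else .0007
    z-=step;move_l([x,y,z],speed=.01)
    s=state();F=s["ft_force"]-b
    print(round(s["time"],2),round(s["ee_pos"][2]-.097,4),F.round(1))
    if F[2]>16 or np.hypot(F[0],F[1])>12 or s["ee_pos"][2]<.1452 or z<.140: break
import pickle
d={n:get_image(n) for n in("scene","top","wrist")};pickle.dump(d,open("p.pkl","wb"))
c=lambda f,x,y,w,h,k:cv2.resize(f[y:y+h,x:x+w],None,fx=k,fy=k,interpolation=cv2.INTER_CUBIC)
cv2.imwrite("pics/p.png",np.hstack([c(d["scene"]["frame"],265,80,130,130,3),c(d["wrist"]["frame"],187,130,130,130,3)]))
E
```

```text
16.04 0.0723 [-1.9 -0.3  9.1]
16.39 0.0703 [-2.6 -0.9  8.9]
16.74 0.0682 [-3.3 -0.2  8.6]
17.09 0.0663 [-2.8 -0.8  9.1]
17.44 0.0643 [-2.5 -1.   9. ]
17.79 0.0623 [-3.8 -0.4  9.3]
18.14 0.0602 [-2.4 -0.6  9.1]
18.49 0.0582 [-3.8 -1.1  8.1]
18.84 0.0562 [-3.2 -0.4  9. ]
19.19 0.0542 [-3.  -0.9  8.5]
19.44 0.0536 [-3.8 -1.   8.2]
19.69 0.0529 [-2.  -0.8  9.3]
19.94 0.0522 [-3.5 -1.3  9.1]
20.19 0.0515 [-2.7 -1.5  8.9]
20.44 0.0508 [-3.7 -1.   8.9]
20.69 0.05 [-2.1 -1.5  9. ]
20.94 0.0494 [-2.4 -0.7  9.1]
21.19 0.0487 [-2.4 -0.9  8.9]
21.44 0.048 [-2.2 -1.8  9.2]
```

```bash
sleep 1
```

```text
(no output)
```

View pics/p.png

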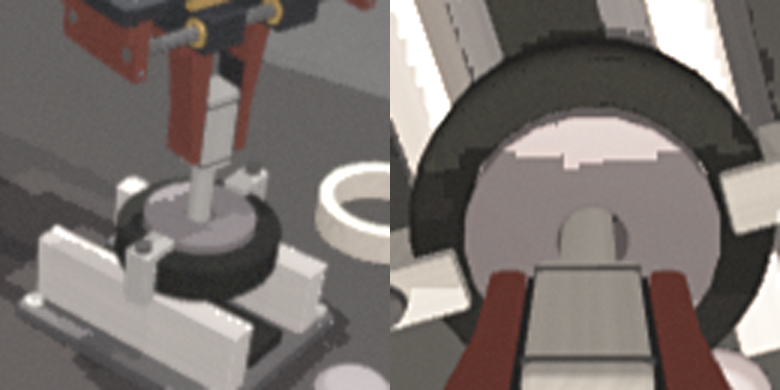

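The scene crop shows the handle's foot still well above the hub; the wrist crop shows the shaft inside the bore with its gap on the right. There is no end stop yet, so I continue in small steps until the force rises.

```bash
python3 - <<'E'
from bench import *
from h import *
x,y=.5403,.1836
b=np.array([0,0,-1.5]);z=state()["ee_pos"][2]-.0022
print(z)
for i in range(10):
    z-=.0005;move_l([x,y,z],speed=.01)
    hold(.05);s=state();F=s["ft_force"]-b
    print(round(s["time"],2),round(z,4),round(s["ee_pos"][2]-.097,4),F.round(1))
    if F[2]>13 or np.hypot(F[0],F[1])>12: break
E
```

```text
0.1427603936526567
21.89 0.1423 0.0476 [-4.1 -1.4 11.3]
22.19 0.1418 0.0476 [-4.  -1.7 13.5]
```

The force rises with no motion at tip z ≈ 0.0476 (stop expected at 0.048), so the bush is on the pad. I withdraw and inspect.

```bash
python3 - <<'E'
from bench import *
from h import *
import pickle
x,y=.5403,.1836
move_l([x,y,.150],speed=.03)
print(state()["ft_force"],state()["ee_pos"])
move_l([x,y,.190],speed=.06)
print(state()["ft_force"],state()["ee_pos"])
move_l([x,y,.225],speed=.12)
move_l([.5382,-.1816,.225],speed=.2)
s=state();print(s["time"],s["ee_pos"],s["ft_force"],s["finger_gap"])
d={n:get_image(n) for n in("scene","top","wrist")};pickle.dump(d,open("r.pkl","wb"))
c=lambda f,x,y,w,h,k:cv2.resize(f[y:y+h,x:x+w],None,fx=k,fy=k,interpolation=cv2.INTER_CUBIC)
cv2.imwrite("pics/r.png",np.hstack([c(d["scene"]["frame"],75,110,130,160,3),c(d["wrist"]["frame"],187,110,130,160,3)]))
o=pickle.load(open("s2.pkl","rb"));cv2.imwrite("pics/r2.png",np.hstack([c(o["frame"],75,110,130,160,3),c(d["scene"]["frame"],265,110,130,160,3)]))
E
```

```text
[-0.41696407 -0.53530393 -2.31945441] [0.54026552 0.18359407 0.14938618]
[ 0.3732603   0.08303772 -2.07626544] [0.5401932  0.18358577 0.18966487]
25.85 [ 0.53834442 -0.18081307  0.22509505] [ 0.23010197  0.23344269 -1.58526044] 0.021913119085683455
```

```bash
sleep 1
```

```text
(no output)
```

View pics/r.png

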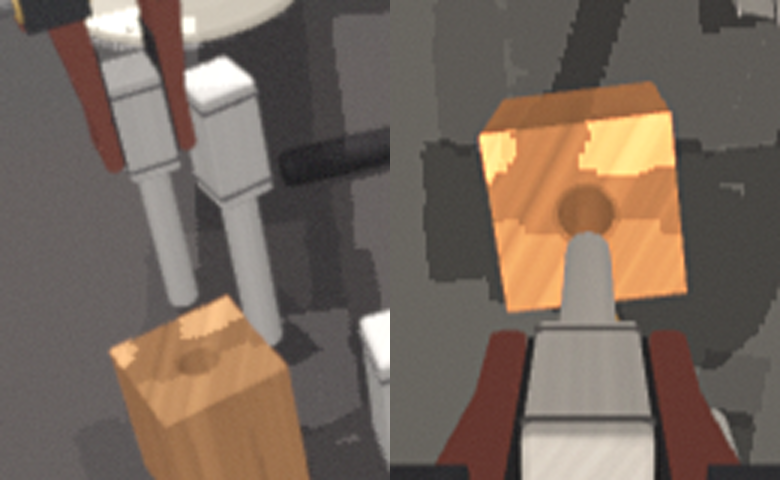

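View pics/r2.png

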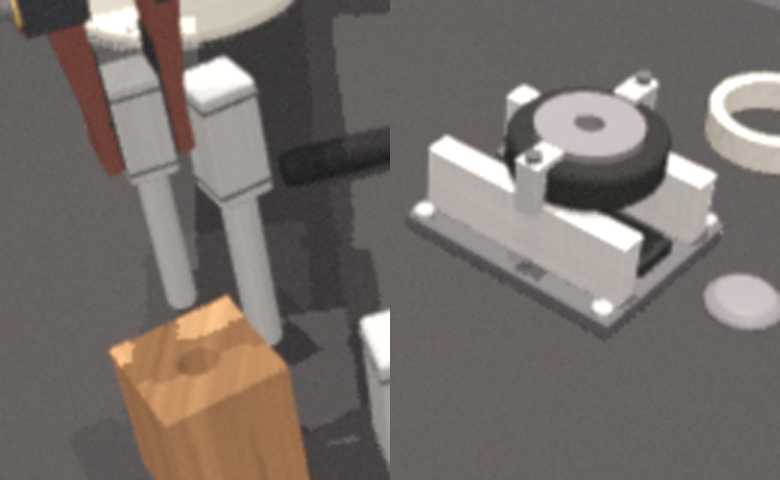

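Rod pose in the hand is unchanged from before the press (tip within about 1 px), the bore looks empty, and the block's hole is below the tip. Inserting at the recorded grasp pose, by feel.

```bash
python3 - <<'E'
from bench import *
from h import *
x,y=.5382,-.1816
z,f,hit=feel(move_l,state,x,y,.192,.178,.002,5,speed=.03)
if not hit:
    b=state()["ft_force"]
    z,f,hit=feel(move_l,state,x,y,.178,.108,.01,6,speed=.06)
print(hit,z,f)
if not hit:
    z,f,hit=feel(move_l,state,x,y,.108,.1040,.001,5,speed=.03)
    print(hit,z,f)
E
```

```text
27.5 0.093 [ 0.5381 -0.1816  0.1899] [-0.6 -0.1 -0.2]
27.75 0.091 [ 0.5381 -0.1816  0.1878] [-2.1 -0.5  0.3]
28.0 0.089 [ 0.5381 -0.1816  0.1858] [ 0.1 -1.2  0. ]
28.25 0.087 [ 0.5381 -0.1816  0.1838] [-1.  -0.6  0.3]
28.5 0.085 [ 0.5381 -0.1816  0.1817] [-1.1 -0.2  0.3]
28.75 0.083 [ 0.5381 -0.1815  0.1798] [-1.7 -0.4  0.7]
29.0 0.081 [ 0.5381 -0.1816  0.1778] [-2.   0.  -0.2]
29.57 0.071 [ 0.5378 -0.1814  0.167 ] [ 0.4 -0.2  1.5]
29.88 0.061 [ 0.5379 -0.1815  0.1572] [ 0.4 -0.3  0.9]
30.2 0.051 [ 0.5379 -0.1815  0.1472] [-0.3 -0.8  1.7]
30.52 0.041 [ 0.5379 -0.1815  0.1372] [-0.4 -0.3  0.3]
30.83 0.031 [ 0.5378 -0.1815  0.1272] [-0.3 -0.3  1.2]
31.15 0.021 [ 0.5378 -0.1815  0.1172] [ 0.  -0.4  0.5]
31.47 0.011 [ 0.5378 -0.1815  0.1072] [-0.4 -0.8  0.9]
False 0.108 [-0.36822718 -0.79024779  0.89399308]
31.97 0.01 [ 0.5382 -0.1816  0.1069] [-0.8 -0.5 -1.5]
32.22 0.009 [ 0.5381 -0.1816  0.1059] [-0.2  0.4 -1.5]
32.47 0.008 [ 0.5382 -0.1816  0.105 ] [-0.   0.2 -1.5]
32.72 0.007 [ 0.5382 -0.1816  0.105 ] [-3.7  1.   5.3]
True 0.104 [-3.71118895  0.97393297  5.31064356]
```

The rod bottomed at TCP 0.105, the same height as when grasped. Release, lift clear and look.

```bash
python3 - <<'E'
from bench import *
from h import *
import pickle
x,y=.5382,-.1816
move_l([x,y,.105],speed=.03)
gripper_open()
s=state();print(s["time"],s["finger_gap"],s["ft_force"])
move_l([x,y,.16],speed=.06)
move_l([x,y,.26],speed=.15)
w=get_image("wrist")
move_to([.45,0.0,.30],q(-2.3))
d={n:get_image(n) for n in("scene","top")};d["wrist"]=w;pickle.dump(d,open("f.pkl","wb"))
print(state()["time"],state()["ee_pos"])
for n,b,sb in [("top",(330,188,360,215),(305,175,365,225)),("scene",(115,190,160,240),None),("wrist",(236,150,270,200),(210,125,295,210))]:
    P,_=regpts(d[n],b,.130,.146);print(n,len(P),P[:,2].min(),P[:,2].max(),np.median(P,0).round(4))
    P,_=regpts(d[n],b,.133,.142);print("  rect",rect(P))
for v in range(192,204,2):print([round(float(dep(d["top"],u,v)[2]),3) for u in range(146,160,2)])
c=lambda f,x,y,w,h,k:cv2.resize(f[y:y+h,x:x+w],None,fx=k,fy=k,interpolation=cv2.INTER_CUBIC)
T,S=d["top"]["frame"],d["scene"]["frame"]
cv2.imwrite("pics/f.png",np.vstack([np.hstack([c(S,95,185,120,90,3.2),c(T,300,160,120,90,3.2)]),np.hstack([c(S,260,110,120,90,3.2),c(T,95,155,120,90,3.2)])]))
E
```

```text
34.0667 0.08753204516964241 [-0.49729111  0.19276965 -0.70728587]
36.9333 [ 0.45046189 -0.00104723  0.29888885]
top 149 0.13140405856683968 0.14083998277852217 [ 0.5387 -0.1805  0.1376]
  rect ((538.0409545898438, -181.14422607421875), (20.55003547668457, 22.463193893432617), 0.5188683271408081)
scene 229 0.13004377043964616 0.1401356746946537 [ 0.5444 -0.1845  0.1379]
  rect ((539.6239013671875, -183.70486450195312), (22.001935958862305, 23.9582462310791), 87.15057373046875)
wrist 481 0.13079521853108556 0.14056581791001044 [ 0.5356 -0.1808  0.1376]
  rect ((536.9707641601562, -180.80162048339844), (21.63804817199707, 22.37118911743164), 87.38256072998047)
[0.09, 0.091, 0.091, 0.093, 0.092, 0.092, 0.092]
[0.091, 0.091, 0.077, 0.068, 0.091, 0.092, 0.091]
[0.092, 0.079, 0.066, 0.022, 0.045, 0.091, 0.092]
[0.089, 0.077, 0.022, 0.048, 0.045, 0.093, 0.093]
[0.093, 0.081, 0.022, 0.047, 0.044, 0.092, 0.091]
[0.093, 0.092, 0.092, 0.091, 0.09, 0.09, 0.092]
```

```bash
sleep 1
```

```text
(no output)
```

View pics/f.png

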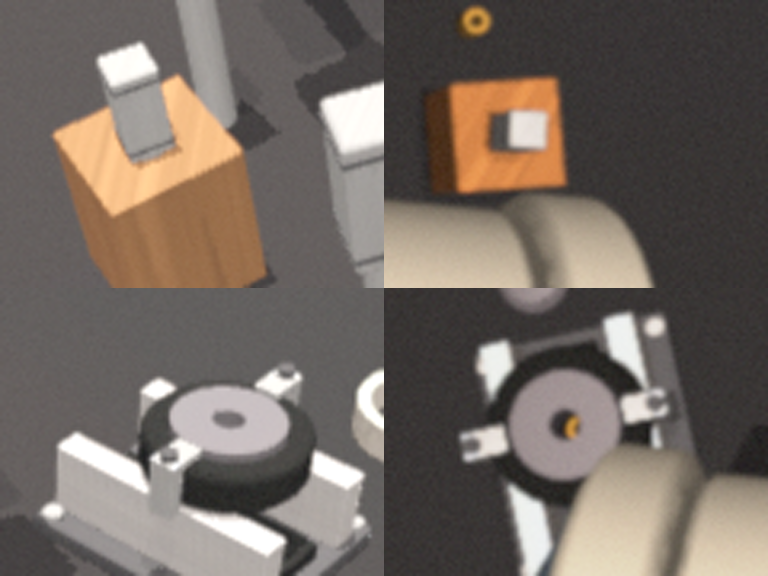

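The handle top is at 0.1376–0.138 m, its original home height, and its centre matches the original readings in every view. The bush rim, seen through the bore, is at about 0.045–0.048 m (0.048 at the stop). Handing in.

```bash
python3 - <<'E'
from bench import *
print(state()["time"],state()["dq"].round(3));print(job_done())
E
```

```text
36.9333 [-0.004  0.006 -0.003  0.002  0.003  0.002]
the job is handed in; nothing more can be done
None
```

The bush is out of the wheel and standing on the rubber pad, and the rod is back upright in its block. I handed the job in at 36.9 s of the 67 s allowed; it reports no verdict.

- **Pressing:** I took the smallest rod from the wooden block. Its tip went into the bore on the first try, with no felt contact on the hub. I pushed the bush down at a steady 9–10 N. At a tip height of 0.0476 m (expected 0.048) it stopped moving while the force rose to about 13.5 N, so I stopped there. That was the highest force I read, well under the 30 N limit.
- **Bush check:** in the top camera, seen through the bore, the bush rim reads about 0.045–0.048 m, which matches a bush on the pad.
- **Rod check:** it bottomed in the block at the same gripper height as when I took it out. The handle top reads 0.1376–0.138 m in all three views, against 0.138 m for fully home. The handle's centre is within 1 mm of where each view first showed it. The gripper is open and clear of everything.
- **Disagreement:** the cameras differed by 2–3 mm in absolute position. The scene and wrist views put the bore on opposite sides of the tip, about 1.8 mm each way. I used the midpoint and confirmed it by feel.

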